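# Swing the coin changer round the post onto the test rail

### The arm

A 6-joint arm with a two-finger parallel gripper is mounted at the origin on the work surface. World frame = base frame: x ahead of the robot, y to its left, z up, the work surface at z = 0. Lengths are in mm, angles in rad, forces in N, time in s.
With the tool pointing down it reaches from about 275 to 850 mm from the base axis. Payload 19 kg.
Tool frame: the origin (TCP) lies on the mounting face of the last link; the fingertips stand 173 mm ahead of it and the grasp point (between the pads) lies 155 mm ahead of it; z points along the fingers, y is the direction in which the jaws open and shut (so a half turn about z gives the same grasp; the last joint's range is limited). The gripper opens to 85 mm and grips with 20 to 120 N. Pads are 22 mm wide; open, the fingers measure 114 mm over their backs; the gripper's body (76 mm by 85 mm) begins 54 mm behind the grasp point. The pads swing forward as they close: fully open they stand 13 mm farther back than shut.
Start: joints at [-1.403, 0.15, 1.437, -0, 1.554, -0.134], TCP at [170.89, -549.006, 404.667] pointing down, gripper open.
Joint ranges: [-2.8, 2.8], [-0.68, 2.1], [0.12, 2.68], [-1.39, 4.53], [0.16, 2.79], [-2.81, 2.81]. Speed limits (rad/s): [1.89, 1.89, 2.22, 3.01, 3.01, 3.01].

### API

Orientations are given as a unit quaternion [w, x, y, z].
In Python, from rig import state, read_camera, camera_model, sign_off gives the robot as it stands.
- The arm moves only by the tool send_rows, never from a script. Its argument "targets" is a list of rows, each an object with "jaw": the closure, from 0 (fully open) to 1 (shut); "travel": the shift along the tool's x, y, z in cm, a list of three; "rot": the turn, a rotation vector about the tool's x, y, z in rad, a list of three. In form: [{"jaw": jaw, "travel": [dx, dy, dz], "rot": [rx, ry, rz]}, ...]. A call has 1 to 12 rows; each row is the pose to reach, as a shift and turn from the pose measured when the call began, along the tool's axes at that moment; what a row does not reach only later rows make up. A row lasts 1/8 s, in which the tool goes at most 62.5 mm and 10.7 degrees, less where a joint would pass 70% of its speed; a pose out of reach is approached as far as the arm can. A call with a gripper value outside its range is refused whole. The fingers move at their own pace and stop on an object; "squeeze" is the grip in N (left out, the last holds). Time passes only in rows, so rows that repeat a pose let the fingers close. It gives the time, the measured TCP pose, the force and the opening at its end, in the units of the state.
- state(): the state, without advancing time (a new reading comes with each control period).
- read_camera(name): name is "scene" or "side" or "wrist"; returns the picture (420x560x3 uint8, red, green, blue); there is no depth.
- camera_model(name): a dict with "fx", "fy", "cx", "cy" (pixels), "R" (3x3) and "t" (3): a world point X has camera coordinates R X + t. Camera axes: x right, y down, z forward; pixel columns grow to the right and rows downward; lengths in mm; the calibration is good to about 2 mm. A picture is of the moment at which its call begins: read the wrist's pose just before it. camera_model takes no time and is no camera call; for the wrist camera it gives the pose at the moment of the call.
- sign_off(): hands the job in, once; it reports no verdict.
The state is a dict: "time_s": time; "qpos": joint angles; "qvel": joint speeds; "joint_torque": joint torques, N m; "ee_pos": TCP position; "tcp_rot": TCP orientation; "contact_force": force on the tool from outside, world axes, zero at the start; "torque": the same for the moment, N m; "opening": finger opening in mm.
Only numpy, scipy, OpenCV 4.12 (cv2) and the standard library are available. Lean on these libraries where they do the work, as an engineer would, in place of code of your own. Each camera call takes 0.05 s, during which the arm holds its last target.

### The job

On the vending-machine service bench, the square coin changer sits just beside the round post at the end of the low metal test rail, with its coin-slot front turned away from that post. Push it so that it pivots round the post by a quarter turn and ends lying flush along the rail, its back to the rail and its coin-slot front facing the robot's side. Keep it flat on the bench while you push and leave the oblong note reader where it lies.

Things in the scene. Friction and masses are not known exactly. Their poses are not given: they have to be found in the camera images.
- changer: Coin changer: the only square box, 110 x 110 x 60 mm high, grey, loose, 0.4 to 0.85 kg. Origin: centre of its underside, z up. Own -x points out of its front, +x out of its back (three brass coins show on top there). At the start its back is 0 to 20 mm from the post and its x axis 90 +- 8 degrees anticlockwise (from above) of the rail's x axis; when done both x axes point the same way.
- changer_front (a point): Centre of the changer's front face (bright steel, with a coin slot; a steel strip with a dark slot runs along this edge of its top): 55 mm from the changer's axis along its own -x, 30 mm above its underside.
- rail: Fixed test rail. Origin: bench height, axis of its round steel post (24 mm diameter, 70 mm high). Own y runs from the post along the rail, own x to its far side, away from the robot. Aluminium bar 24 mm thick, 40 mm high, from y = 10 to 160 mm; its face to the robot is at x = -12 mm, in line with the post's side. Changer centre: x -35, y -80 mm at the start, x -67, y -30 to +60 when done.
- reader: Note reader, not to be disturbed: oblong grey plastic box 120 x 70 x 50 mm, loose, beyond the end of the rail. Origin: centre of its underside; own x along its 120 mm length.
Not all that is in view belongs to the job. Leave any green or turquoise look-alike of the changer alone.

How it is judged (in metres and radians):
On the way:
1. the changer is partly turned (20 to 70 degrees to the rail) while still beside the post (its centre within 115 mm of the post's axis) (angle between the x axis of changer and the x axis of rail, either way round between 0.35 and 1.22 rad and horizontal distance between changer and rail below 0.115 m), for 0.05 s.
At the end, for the whole second after the job is handed in: The changer lies flat and at rest with its back along the rail: within 10 degrees of square, its centre within 12 mm of 67 mm from the rail's centre line (flush), between 35 mm before and 110 mm past the post along the rail, coin-slot front away from the rail (angle between the x axis of changer and the x axis of rail, either way round below 0.175 rad and x of changer_front in the frame of rail below -0.105 m and x of changer in the frame of rail between -0.079 and -0.055 m and y of changer in the frame of rail between -0.035 and 0.11 m and angle between changer's own z axis and vertical below 0.09 rad and height (world z) of changer below 0.008 m and linear speed of changer below 0.02 m/s); the robot touches nothing.
It fails at once if the changer is tipped by more than 17 degrees (angle between changer's own z axis and vertical above 0.3 rad).
It fails at once if the changer is lifted more than 20 mm off the bench (height (world z) of changer above 0.02 m).
It fails at once if the note reader is shoved more than 20 mm (distance of reader from where it was at the start of the episode above 0.02 m).
It also fails if it takes over 48 s, if anything falls off the work surface, if the arm or the gripper's body presses on something with over 40 N, if the wrist force passes 120 N, or if a joint passes its speed limit or range.

## Working session

There is one attempt and no reset: what is moved stays moved. The work goes in short steps, Python scripts to look and compute and a tool call to move; the robot and the scene stay as the last step left them, time stands still between calls to the robot, and variables do not carry over. Pictures are saved under pics/ and viewed, and the job is handed in when it is done.

Besides the shell and the picture viewer there is one more tool, called after "Call:" as a command line: name --argument value ..., lists and objects as JSON in quotes. send_rows: Moves the arm, as the interface text tells. Its arguments: {"type":"object","properties":{"targets":{"type":"array"},"squeeze":{"type":"number"}},"required":["targets"]}

```bash
mkdir -p pics; ls; python3 - <<'E'
from rig import *
import cv2
print(state())
for n in ["scene","side"]:
    im=read_camera(n); cv2.imwrite(f"pics/{n}0.png",im[:,:,::-1]); print(n,camera_model(n))
E
```

```text
pics
{'time_s': 0.0, 'qpos': array([-1.40301760e+00,  1.50962471e-01,  1.43799141e+00,  3.46048121e-05,
        1.55376807e+00, -1.34021639e-01]), 'qvel': array([-4.47141318e-04, -8.80727268e-04,  8.81661477e-05, -5.30202155e-04,
        1.20441077e-03,  7.75224583e-04]), 'joint_torque': array([-3.37533369e-03, -7.13061333e+01, -5.70866740e+01, -4.58686882e-04,
        8.76526872e-03, -3.11177708e-06]), 'ee_pos': array([ 170.882137  , -548.99098474,  404.10846355]), 'tcp_rot': array([-5.64861088e-04,  9.88636044e-01,  1.50327820e-01,  7.76725576e-06]), 'contact_force': array([-0.31583679, -0.6797434 ,  1.13593484]), 'torque': array([-0.00117268, -0.00808447, -0.01999213]), 'opening': 85.57279362568222}
scene {'fx': 422.8341385565624, 'fy': 422.8341385565624, 'cx': 288.87846405914473, 'cy': 209.70601396131536, 'R': array([[-0.81926816,  0.57296011, -0.02272412],
       [ 0.31937752,  0.42304295, -0.84795794],
       [-0.47623279, -0.70196252, -0.5295762 ]]), 't': array([ 277.44055098, -127.47160089, 1397.1944305 ])}
side {'fx': 416.6208021740092, 'fy': 416.6208021740092, 'cx': 287.1636996638343, 'cy': 211.00603274340224, 'R': array([[-0.77325567, -0.63405215, -0.00731774],
       [-0.45106892,  0.55813693, -0.69643377],
       [ 0.44565963, -0.53522055, -0.71758376]]), 't': array([402.39409133, 172.97549294, 936.60356579])}
```

View pics/scene0.png

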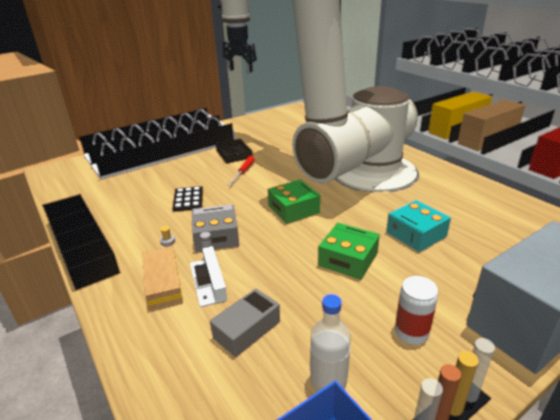

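View pics/side0.png

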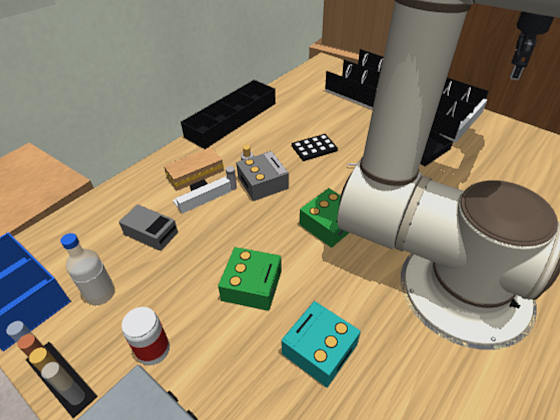

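The grey changer shows at scene (214,228) / side (263,175). The post is at scene (206,240) / side (230,178), with the rail running to scene (210,295) / side (180,203). The reader is at scene (245,320) / side (148,226). I'll zoom in for corners.

```bash
python3 - <<'E'
import cv2
a=cv2.imread("pics/scene0.png")[190:320,150:290]; cv2.imwrite("pics/sz.png",cv2.resize(a,None,fx=5.5,fy=4.5*0+4.6,interpolation=cv2.INTER_CUBIC) if 0 else cv2.resize(a,None,fx=4.5,fy=4.5,interpolation=cv2.INTER_CUBIC))
a=cv2.imread("pics/side0.png")[135:255,115:305]; cv2.imwrite("pics/dz.png",cv2.resize(a,None,fx=4,fy=4,interpolation=cv2.INTER_CUBIC))
E
```

```text
(no output)
```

View pics/sz.png

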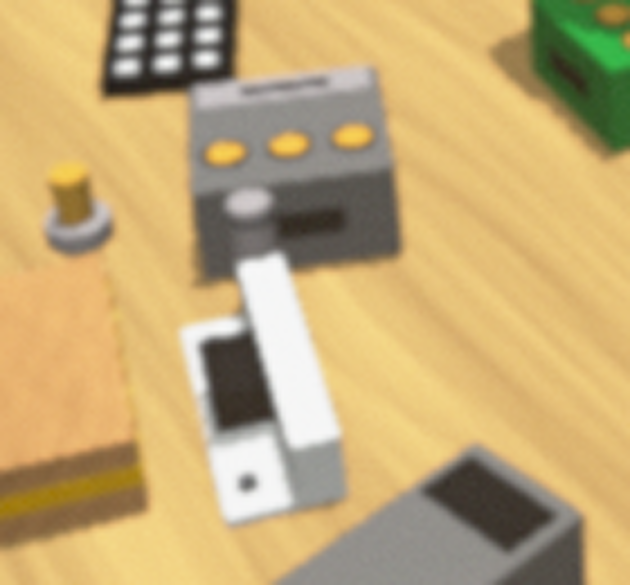

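View pics/dz.png

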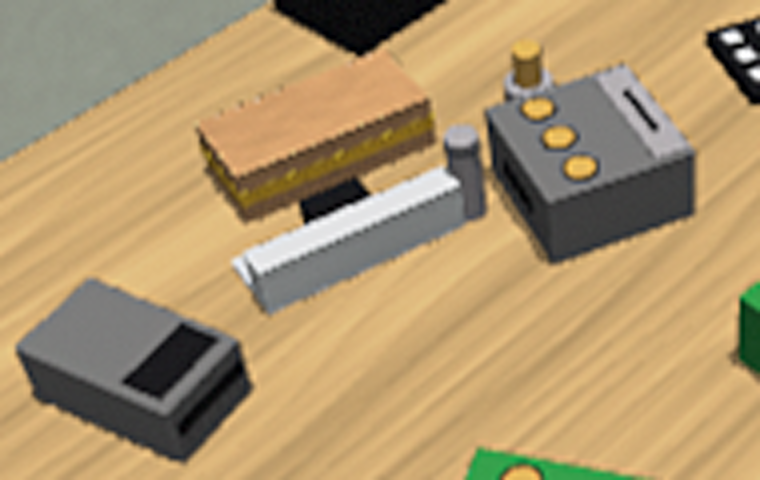

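```bash
cat > h.py <<'E'
import numpy as np
from rig import *
def cast(m,uv,z):
    uv=np.atleast_2d(uv).astype(float)
    d=np.c_[(uv[:,0]-m['cx'])/m['fx'],(uv[:,1]-m['cy'])/m['fy'],np.ones(len(uv))]@m['R']
    c=-m['R'].T@m['t']
    s=(z-c[2])/d[:,2]
    return c+d*s[:,None]
E
python3 - <<'E'
from h import *
np.set_printoptions(precision=1,suppress=True)
S=camera_model("scene");D=camera_model("side")
s=lambda p:np.array(p)/4.5-.4+[150,190]
d=lambda p:np.array(p)/4-.4+[115,135]
for n,P in (("sc",cast(S,s([(192,85),(376,68),(393,163),(195,190)]),60)),("sd",cast(D,d([(693,152),(620,66),(486,110),(548,202)]),60))):
    print(n,P[:,:2].tolist(),P.mean(0),[np.linalg.norm(P[i]-P[i-1]) for i in range(4)])
    for a,b in ((0,3),(1,2)): 
        v=P[b]-P[a]; print(np.degrees(np.arctan2(v[1],v[0])))
    for a,b in ((0,1),(3,2)): 
        v=P[b]-P[a]; print('w',np.degrees(np.arctan2(v[1],v[0])))
print("post",cast(S,s([(249,203)]),70),cast(D,d([(461,137)]),70))
print("rail sc",cast(S,s([(240,262),(285,255),(340,435),(293,448)]),40))
print("rail sd",cast(D,d([(252,268),(463,198)]),40),"base",cast(D,d([(268,311),(470,235)]),0))
print("reader",cast(D,d([(18,350),(92,280),(238,345),(165,415)]),50))
# pipe, other obstacle positions
print("blob sc",cast(S,s([(77,240)]),0),"sd",cast(D,d([(525,90)]),5))
print("green1",cast(S,[[293,218]],0),cast(D,[(325,243)],0), "greenD",cast(D,[(249,303)],0))
E
```

```text
sc [[612.2222030160176, -48.14953362439633], [517.0167081338919, 0.010983260015905216], [557.6169830102527, 93.7749223899458], [655.2671957004789, 52.56481037159949]] [585.5  24.6  60. ] [np.float64(109.52739603290631), np.float64(106.6935876345163), np.float64(102.17660496022195), np.float64(105.98979842895753)]
66.85828952940993
66.58713665947273
w 153.16704086872303
w 157.11939742963685
sd [[518.8059447782852, -1.6858479965582092], [619.0591320100456, -41.78295031636503], [659.1422599934724, 54.01654022111666], [561.0367335840234, 96.7263963395825]] [589.5  26.8  60. ] [np.float64(107.09065952934982), np.float64(107.97443755154026), np.float64(103.84700061232783), np.float64(106.99918748165871)]
66.77479892755404
67.29524954929524
w -21.79935370642941
w -23.525711820024384
post [[642.3  94.8  70. ]] [[642.9  93.4  70. ]]
rail sc [[654.   99.7  40. ]
 [632.3 108.3  40. ]
 [673.9 249.4  40. ]
 [695.4 244.4  40. ]]
rail sd [[683.3 248.6  40. ]
 [624.5 114.5  40. ]] base [[681.  246.9   0. ]
 [628.2 109.9   0. ]]
reader [[729.9 390.9  50. ]
 [744.7 325.2  50. ]
 [628.5 303.5  50. ]
 [618.1 367.2  50. ]]
blob sc [[701.3 -27.1  -0. ]] sd [[704.2 -27.    5. ]]
green1 [[375.2  72.2   0. ]] [[323.1  93.   -0. ]] greenD [[352.7 336.5   0. ]]
```

```bash
cat >> h.py <<'E'
from scipy.spatial.transform import Rotation as Ro
def conv(targets):
    """targets (x,y,z,yawdeg of tool x), tool down; prints travel cm, rot"""
    st=state(); q=st['tcp_rot']; R=Ro.from_quat([q[1],q[2],q[3],q[0]]); p=st['ee_pos']
    for x,y,z,yaw in targets:
        Rt=Ro.from_euler('z',yaw,degrees=True)*Ro.from_euler('x',180,degrees=True)
        print(np.round(R.inv().apply(np.array([x,y,z])-p)/10,2).tolist(),np.round((R.inv()*Rt).as_rotvec(),3).tolist())
E
python3 - <<'E'
from h import *
conv([(500,20,420,67)])
E
```

```text
[48.34, -44.54, -1.53] [-0.001, -0.001, -0.868]
```

Call:
send_rows --targets '[{"jaw": 1,"travel": [48.3,-44.5,-1.5],"rot": [0,0,-0.87]},{"jaw": 1,"travel": [48.3,-44.5,-1.5],"rot": [0,0,-0.87]},{"jaw": 1,"travel": [48.3,-44.5,-1.5],"rot": [0,0,-0.87]},{"jaw": 1,"travel": [48.3,-44.5,-1.5],"rot": [0,0,-0.87]},{"jaw": 1,"travel": [48.3,-44.5,-1.5],"rot": [0,0,-0.87]},{"jaw": 1,"travel": [48.3,-44.5,-1.5],"rot": [0,0,-0.87]},{"jaw": 1,"travel": [48.3,-44.5,-1.5],"rot": [0,0,-0.87]},{"jaw": 1,"travel": [48.3,-44.5,-1.5],"rot": [0,0,-0.87]},{"jaw": 1,"travel": [48.3,-44.5,-1.5],"rot": [0,0,-0.87]},{"jaw": 1,"travel": [48.3,-44.5,-1.5],"rot": [0,0,-0.87]},{"jaw": 1,"travel": [48.3,-44.5,-1.5],"rot": [0,0,-0.87]},{"jaw": 1,"travel": [48.3,-44.5,-1.5],"rot": [0,0,-0.87]}]'

```text
time_s: 1.6
ee_pos: [500.4, 21.2, 419.1]
tcp_rot: [-0.001, 0.832, 0.554, -0.0]
contact_force: [-0.9, -0.5, 0.3]
opening: 0.0
```

```bash
python3 - <<'E'
from h import *
import cv2,pickle
m=camera_model("wrist");im=read_camera("wrist");cv2.imwrite("pics/w1.png",im[:,:,::-1]);pickle.dump(m,open("w1.pkl","wb"))
st=state();print(st['ee_pos'],st['tcp_rot'],st['qpos'],st['qvel'],st['opening'],m['R'],-m['R'].T@m['t'])
E
```

```text
[499.96123827  20.14734211 419.18148723] [-8.13101487e-04  8.32695461e-01  5.53730568e-01 -2.57283081e-04] [-1.14095157e-01 -1.03683412e-02  1.57994965e+00  9.10953845e-04
  1.57345338e+00  2.83027034e-01] [-0.0337899  -0.01623236  0.01512195 -0.00405245  0.00188576 -0.01303876] 0.001878741133588935 [[ 0.92255143 -0.38587088 -0.00158933]
 [-0.36508373 -0.8741718   0.32021483]
 [-0.12495093 -0.29483441 -0.94734362]] [532.44203651  96.9087521  388.99833889]
```

View pics/w1.png

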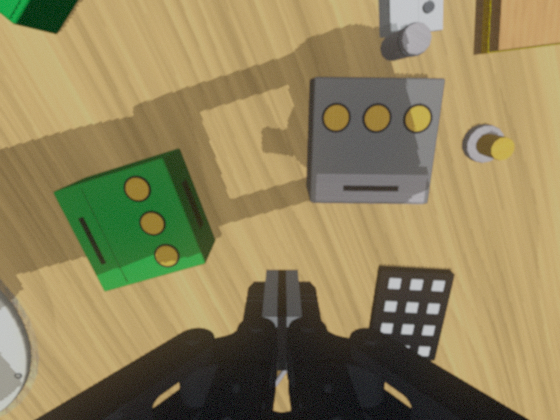

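The changer's top is at x 313–443, y 77–203, with the slot strip at the bottom. The post top is at (415,38) and the bar runs off the top edge. I'll shift up along the rail to see it all.

Call:
send_rows --targets '[{"jaw": 1,"travel": [6,0,-2],"rot": [0,0,0]},{"jaw": 1,"travel": [11,0,-4],"rot": [0,0,0]},{"jaw": 1,"travel": [11,0,-4],"rot": [0,0,0]},{"jaw": 1,"travel": [11,0,-4],"rot": [0,0,0]}]'

```text
time_s: 2.15
ee_pos: [542.3, 120.5, 458.8]
tcp_rot: [-0.001, 0.833, 0.553, -0.001]
contact_force: [-0.2, -0.5, -0.1]
opening: 0.2
```

```bash
python3 - <<'E'
from h import *
import cv2,pickle
m=camera_model("wrist");im=read_camera("wrist");cv2.imwrite("pics/w2.png",im[:,:,::-1]);pickle.dump(m,open("w2.pkl","wb"))
st=state();print(st['ee_pos'],st['qvel'])
E
```

```text
[542.23741297 120.27835179 458.76558249] [-0.00606251 -0.00438367  0.00147209  0.0008034  -0.00047593  0.0021112 ]
```

View pics/w2.png

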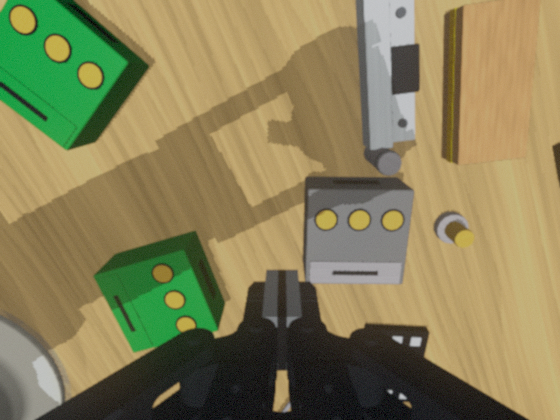

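```bash
python3 - <<'E'
import cv2
a=cv2.imread("pics/w2.png")[0:300,290:430]; cv2.imwrite("pics/w2z.png",cv2.resize(cv2.resize(a,None,fx=4,fy=4,interpolation=cv2.INTER_CUBIC)[0:1200],(280,600))) if 0 else cv2.imwrite("pics/w2z.png",cv2.resize(a[0:195],None,fx=3,fy=3,interpolation=cv2.INTER_CUBIC))
E
```

```text
(no output)
```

View pics/w2z.png

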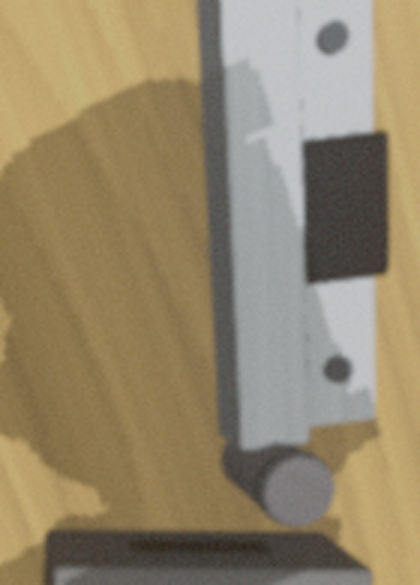

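```bash
python3 - <<'E'
from h import *
import pickle
np.set_printoptions(precision=1,suppress=True)
m=pickle.load(open("w2.pkl","rb")); m1=pickle.load(open("w1.pkl","rb"))
z=lambda p:np.array(p)/3-.33+[290,0]
def ln(uv,h):
    P=cast(m,uv,h);v=P[1]-P[0];print(P[:,:2].tolist(),np.degrees(np.arctan2(v[1],v[0])))
ln(z([(240,450),(220,0)]),40);ln(z([(307,443),(299,0)]),40);ln(z([(220,437),(197,0)]),0)
print("post",cast(m,z([(298,490)]),70),cast(m1,[[415,38]],70))
for mm,c in ((m1,[(428,203),(443,79),(313,77),(315,202)]),(m,[(404,284),(410.5,191),(307,189),(304.5,281)])):
    P=cast(mm,c,60);print(P[:,:2].tolist(),P.mean(0))
    for a,b in ((0,1),(3,2)):
        v=P[b]-P[a];print(np.degrees(np.arctan2(v[1],v[0])),np.linalg.norm(v))
E
```

```text
[[635.0743314645666, 104.25496021920172], [673.3310640675544, 238.59460599944288]] 74.10430876184964
[[657.3479005517833, 97.54051740074802], [695.8127799308047, 229.13613462233198]] 73.70656698385152
[[635.8228071220768, 102.49733633679917], [676.2895924814246, 246.00358975362195]] 74.25227969117178
post [[643.7  91.7  70. ]] [[642.9  91.2  70. ]]
[[618.5439598508902, -48.44477725539713], [659.2278950946476, 51.91650001583567], [559.63921904464, 95.27553550513147], [522.0504614118813, -7.088050462103723]] [589.9  22.9  60. ]
67.933605245046 108.2938990083537
69.83634622493597 109.04686346908755
[[619.7816484933978, -49.20027360455305], [657.2438468996337, 52.31861116122113], [559.7665467226786, 95.52793107473555], [518.0900293469156, -2.485335348618321]] [588.7  24.   60. ]
69.74507984961699 108.2104443827615
66.96417073681576 106.5060209356618
```

```bash
cat >> h.py <<'E'
POST=np.array([643,92.5]); RY=74.
def push(th,s,b,gap=0,off=11):
    "world pusher centre when changer at angle th to rail (deg), touching post at body y=s, contact body y=b"
    yaw=th+RY-90; a=np.radians(yaw); ex=np.array([np.cos(a),np.sin(a)]); ey=np.array([-ex[1],ex[0]])
    c=POST-ex*(67+gap)-ey*s
    return np.r_[c+ex*(-55-off)+ey*b,yaw],c
E
python3 - <<'E'
from h import *
import pickle
np.set_printoptions(precision=1,suppress=True)
m=pickle.load(open("w2.pkl","rb")); m1=pickle.load(open("w1.pkl","rb"))
print(cast(m1,[(212,245)],0),cast(m1,[(180,150)],60),cast(m,[(150,65)],0))
print("keypad",cast(m1,[(381,266),(452,270)],5))
for th in (84,75,65,55,45,35,25,15,5,0): print(th,*push(th,-25,38))
conv([(560,-47,260,68),(560,-47,188,68)])
E
```

```text
[[393.1 -28.6   0. ]] [[428.8  84.1  60. ]] [[452.1 272.9   0. ]]
keypad [[ 562.7 -125.5    5. ]
 [ 636.7 -161.9    5. ]]
84 [534.8  -7.2  68. ] [594.7  39.7]
75 [520.5  10.9  59. ] [587.1  47.9]
65 [508.2  33.5  49. ] [580.2  58.3]
55 [500.   57.8  39. ] [575.2  69.8]
45 [496.1  83.1  29. ] [572.3  81.9]
35 [496.7 108.8  19. ] [571.5  94.3]
25 [501.8 133.9   9. ] [572.9 106.7]
15 [511.1 157.8  -1. ] [576.4 118.7]
5 [524.5 179.7 -11. ] [582.  129.8]
0 [532.5 189.7 -16. ] [585.5 135. ]
[-14.73, 8.17, 19.86] [-0.002, 0.0, -0.014]
[-14.72, 8.18, 27.06] [-0.002, 0.0, -0.014]
```

Call:
send_rows --targets '[{"jaw": 1,"travel": [-6,3.5,2],"rot": [0,0,-0.01]},{"jaw": 1,"travel": [-11,6.5,5],"rot": [0,0,-0.01]},{"jaw": 1,"travel": [-14.7,8.2,9],"rot": [0,0,-0.01]},{"jaw": 1,"travel": [-14.7,8.2,14],"rot": [0,0,-0.01]},{"jaw": 1,"travel": [-14.7,8.2,19],"rot": [0,0,-0.01]},{"jaw": 1,"travel": [-14.7,8.2,23],"rot": [0,0,-0.01]},{"jaw": 1,"travel": [-14.7,8.2,27],"rot": [0,0,-0.01]},{"jaw": 1,"travel": [-14.7,8.2,27],"rot": [0,0,-0.01]}]'

```text
time_s: 3.2
ee_pos: [558.7, -47.8, 186.3]
tcp_rot: [-0.003, 0.831, 0.557, -0.003]
contact_force: [0.1, 0.3, 1.0]
opening: -0.3
```

```bash
python3 - <<'E'
from h import *
import cv2,pickle
for n in ("scene","side"):
    cv2.imwrite(f"pics/{n}1.png",read_camera(n)[:,:,::-1])
a=cv2.imread("pics/scene1.png")[150:310,120:320];b=cv2.imread("pics/side1.png")[100:260,150:350]
cv2.imwrite("pics/c1.png",cv2.resize(np.vstack([a,b])[:, :],None,fx=1.8,fy=1.8)) if 0 else cv2.imwrite("pics/c1.png",cv2.resize(np.hstack([a,b]),None,fx=2,fy=2,interpolation=cv2.INTER_CUBIC))
st=state();print(st['time_s'],st['ee_pos'],st['contact_force'])
conv([(*push(85,-25,0,g)[0][:2],188,69) for g in (16,10,5,0,-3)])
E
```

```text
3.3 [560.18812886 -47.71493288 189.82637138] [-0.9153859   0.21658394  0.55843676]
[1.16, 0.18, 0.18] [-0.002, 0.0, -0.023]
[1.76, 0.17, 0.18] [-0.002, 0.0, -0.023]
[2.26, 0.15, 0.18] [-0.002, 0.0, -0.023]
[2.76, 0.14, 0.18] [-0.002, 0.0, -0.023]
[3.06, 0.14, 0.18] [-0.002, 0.0, -0.023]
```

View pics/c1.png

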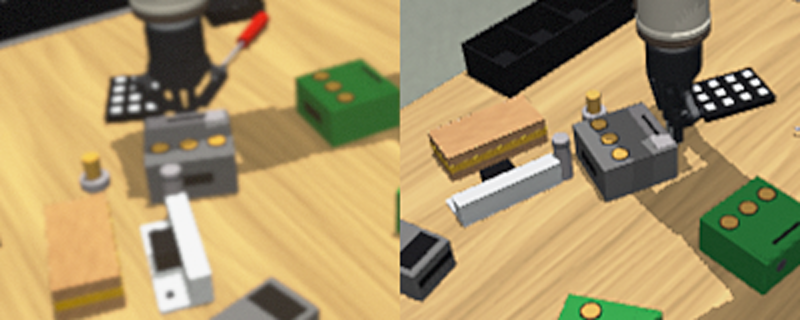

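The gripper stands just in front of the coin-slot face, around (180,105) in the left crop. The changer hasn't moved. Next I push slowly to close the gap to the post.

Call:
send_rows --targets '[{"jaw": 1,"travel": [0.6,0.1,0.2],"rot": [0,0,0]},{"jaw": 1,"travel": [1.1,0.1,0.2],"rot": [0,0,0]},{"jaw": 1,"travel": [1.4,0.1,0.2],"rot": [0,0,0]},{"jaw": 1,"travel": [1.7,0.1,0.2],"rot": [0,0,0]},{"jaw": 1,"travel": [2.0,0.1,0.2],"rot": [0,0,0]},{"jaw": 1,"travel": [2.3,0.1,0.2],"rot": [0,0,0]},{"jaw": 1,"travel": [2.5,0.1,0.2],"rot": [0,0,0]},{"jaw": 1,"travel": [2.5,0.1,0.2],"rot": [0,0,0]}]'

```text
time_s: 4.3
ee_pos: [570.8, -24.7, 188.2]
tcp_rot: [-0.0, 0.83, 0.557, -0.0]
contact_force: [-0.7, -1.6, 1.7]
opening: -0.1
```

```bash
cat >> h.py <<'E'
import cv2
def look(k):
    A=read_camera("scene")[:,:,::-1];B=read_camera("side")[:,:,::-1]
    cv2.imwrite(f"pics/scene{k}.png",A);cv2.imwrite(f"pics/side{k}.png",B)
    cv2.imwrite(f"pics/c{k}.png",cv2.resize(np.hstack([A[170:310,150:290],B[110:250,170:310]]),None,fx=2.8,fy=2.8,interpolation=cv2.INTER_CUBIC))
    st=state();print(st['time_s'],st['ee_pos'],st['contact_force'])
E
python3 -c "
from h import *
look(2)"
```

```text
4.4 [570.68254015 -24.74640407 188.0615292 ] [-0.31470693 -1.17246185 -0.09733213]
```

View pics/c2.png

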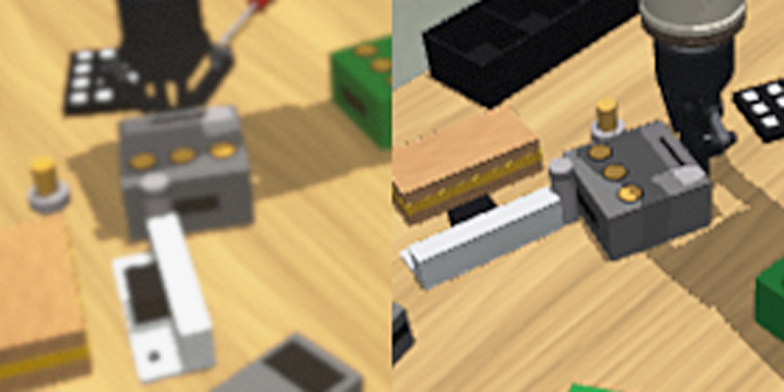

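```bash
python3 -c "
from h import *
print(push(85,-25,38,4,20)[0])
L=[(*push(85,-25,38,3,20)[0][:2],188,69)]
for t in (85,82,79,76,73,70,67,64,61,58): 
  p=push(t,-25,38)[0]; L.append((p[0],p[1],188,p[2]))
conv(L)"
```

```text
[531.8627125  -21.22556145  69.        ]
[-1.05, -3.73, 0.01] [-0.001, 0.0, -0.023]
[0.15, -3.75, 0.01] [-0.001, 0.0, -0.023]
[0.48, -4.45, 0.01] [-0.001, 0.0, 0.03]
[0.85, -5.13, 0.01] [-0.001, 0.0, 0.082]
[1.26, -5.78, 0.01] [-0.001, 0.0, 0.134]
[1.69, -6.42, 0.01] [-0.001, 0.0, 0.187]
[2.16, -7.03, 0.02] [-0.001, 0.0, 0.239]
[2.66, -7.61, 0.02] [-0.001, 0.0, 0.292]
[3.19, -8.17, 0.02] [-0.001, 0.0, 0.344]
[3.75, -8.7, 0.02] [-0.001, 0.0, 0.396]
[4.34, -9.2, 0.02] [-0.001, 0.0, 0.449]
```

```bash
python3 -c "
from h import *
L=[(*push(85,-25,45,3,20)[0][:2],188,69)]
for t in (85,82,79,76,73,70,67,64,61,58): 
  p=push(t,-25,45)[0]; L.append((p[0],p[1],188,p[2]))
conv(L)"
```

```text
[-1.06, -4.43, 0.01] [-0.001, 0.0, -0.023]
[0.14, -4.45, 0.01] [-0.001, 0.0, -0.023]
[0.51, -5.15, 0.01] [-0.001, 0.0, 0.03]
[0.91, -5.82, 0.01] [-0.001, 0.0, 0.082]
[1.35, -6.48, 0.01] [-0.001, 0.0, 0.134]
[1.82, -7.11, 0.02] [-0.001, 0.0, 0.187]
[2.33, -7.71, 0.02] [-0.001, 0.0, 0.239]
[2.86, -8.28, 0.02] [-0.001, 0.0, 0.292]
[3.43, -8.83, 0.02] [-0.001, 0.0, 0.344]
[4.02, -9.35, 0.02] [-0.001, 0.0, 0.396]
[4.64, -9.83, 0.02] [-0.001, 0.0, 0.449]
```

Call:
send_rows --targets '[{"jaw": 1,"travel": [-1.1,0,0],"rot": [0,0,0]},{"jaw": 1,"travel": [-1.1,-4.4,0],"rot": [0,0,0]},{"jaw": 1,"travel": [-0.6,-4.4,0],"rot": [0,0,0]},{"jaw": 1,"travel": [0.1,-4.5,0],"rot": [0,0,0]},{"jaw": 1,"travel": [0.5,-5.1,0],"rot": [0,0,0.03]},{"jaw": 1,"travel": [0.9,-5.8,0],"rot": [0,0,0.08]},{"jaw": 1,"travel": [1.4,-6.5,0],"rot": [0,0,0.13]},{"jaw": 1,"travel": [1.8,-7.1,0],"rot": [0,0,0.19]},{"jaw": 1,"travel": [2.1,-7.4,0],"rot": [0,0,0.21]},{"jaw": 1,"travel": [2.3,-7.7,0],"rot": [0,0,0.24]},{"jaw": 1,"travel": [2.3,-7.7,0],"rot": [0,0,0.24]}]'

```text
time_s: 5.78
ee_pos: [508.2, 25.9, 188.2]
tcp_rot: [-0.001, 0.891, 0.454, -0.0]
contact_force: [-0.6, -0.7, -1.3]
opening: -0.3
```

```bash
python3 -c "
from h import *
look(3)"
```

```text
5.875 [508.30741675  25.74321237 188.17350288] [-0.71422119  0.63072803  0.45993958]
```

View pics/c3.png

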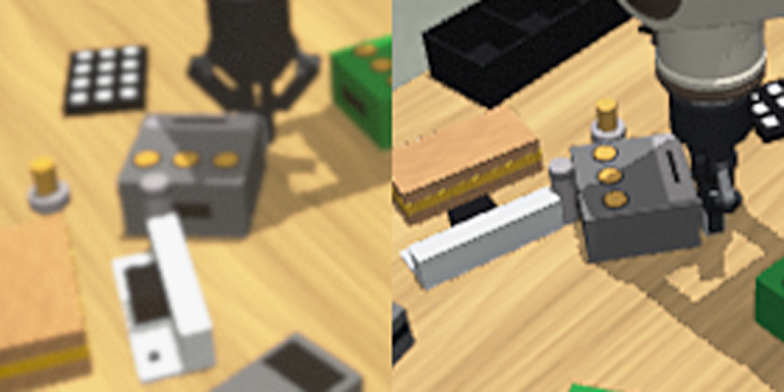

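```bash
cat >> h.py <<'E'
def zoom(k,n,x0,y0,w=110,h=90,f=7):
    a=cv2.imread(f"pics/{n}{k}.png")[y0:y0+h,x0:x0+w]; cv2.imwrite(f"pics/z_{n}{k}.png",cv2.resize(a,None,fx=f,fy=f,interpolation=cv2.INTER_CUBIC))
def sq(n,x0,y0,pts,f=7,m=None):
    "pts: top corners order front-right(body -y), back(-y), back(+y), front(+y)"
    m=m or camera_model(n); P=cast(m,np.array(pts)/f-.43+[x0,y0],60)[:,:2]
    v=(P[1]-P[0]+P[2]-P[3])/2; w=(P[2]-P[1]+P[3]-P[0])/2
    v2=v+np.array([w[1],-w[0]]); yaw=np.degrees(np.arctan2(v2[1],v2[0])); c=P.mean(0); d=c-POST; r=np.radians(RY-90)
    ex=np.array([np.cos(r),np.sin(r)]);ey=np.array([-ex[1],ex[0]]); a=np.radians(yaw)
    print("c",c.round(1),"yaw",round(yaw,1),"rail ang",round(yaw-RY+90,1),"rail xy",(d@ex).round(1),(d@ey).round(1),"sides",np.linalg.norm(v).round(1),np.linalg.norm(w).round(1),"post in body",(-d@[np.cos(a),np.sin(a)]).round(1),(-d@[-np.sin(a),np.cos(a)]).round(1))
E
python3 -c "
from h import *
zoom(3,'side',215,140)"
```

```text
(no output)
```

View pics/z_side3.png

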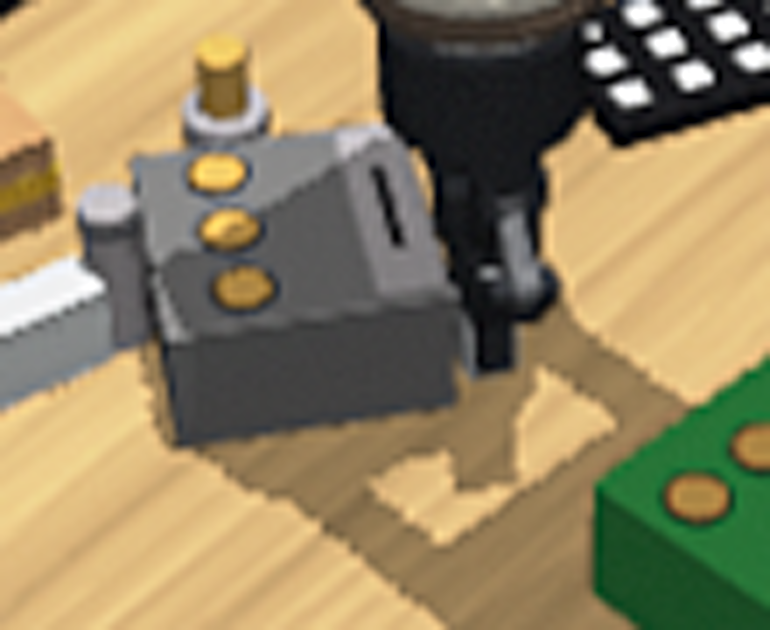

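```bash
python3 -c "
from h import *
sq('side',215,140,[(390,127),(134,160),(172,340),(455,293)])
p,c=push(70,-25,45);print(p,c)
p=state()['ee_pos'];print(p)"
```

```text
c [588.2  51.1] yaw 52.5 rail ang 68.5 rail xy -41.3 -54.9 sides 105.4 105.8 post in body 66.2 -18.3
[508.19337184  26.04570741  54.        ] [583.39296324  52.99049268]
[508.30741675  25.74321237 188.17350288]
```

```bash
python3 -c "
from h import *
L=[]
for t in (65,62,59,56,53,50,47,44,41,38,35): 
  p=push(t,-18+.42*(68.5-t),46)[0]; L.append((p[0],p[1],188,p[2]))
conv(L)"
```

```text
[0.61, -0.42, 0.02] [-0.001, 0.0, 0.087]
[1.0, -0.95, 0.02] [-0.001, 0.0, 0.139]
[1.41, -1.46, 0.02] [-0.001, 0.0, 0.192]
[1.83, -1.95, 0.02] [-0.001, 0.0, 0.244]
[2.28, -2.41, 0.02] [-0.001, 0.0, 0.297]
[2.74, -2.86, 0.02] [-0.001, 0.0, 0.349]
[3.22, -3.28, 0.02] [-0.001, 0.0, 0.401]
[3.72, -3.69, 0.02] [-0.001, 0.0, 0.454]
[4.23, -4.06, 0.02] [-0.001, 0.0, 0.506]
[4.75, -4.42, 0.02] [-0.001, 0.0, 0.558]
[5.29, -4.75, 0.02] [-0.001, 0.0, 0.611]
```

Call:
send_rows --targets '[{"jaw": 1,"travel": [0.5,-0.4,0],"rot": [0,0,0.08]},{"jaw": 1,"travel": [1.0,-0.95,0],"rot": [0,0,0.14]},{"jaw": 1,"travel": [1.4,-1.5,0],"rot": [0,0,0.19]},{"jaw": 1,"travel": [1.8,-2.0,0],"rot": [0,0,0.24]},{"jaw": 1,"travel": [2.3,-2.4,0],"rot": [0,0,0.3]},{"jaw": 1,"travel": [2.7,-2.9,0],"rot": [0,0,0.35]},{"jaw": 1,"travel": [3.2,-3.3,0],"rot": [0,0,0.4]},{"jaw": 1,"travel": [3.7,-3.7,0],"rot": [0,0,0.45]},{"jaw": 1,"travel": [4.0,-3.9,0],"rot": [0,0,0.48]},{"jaw": 1,"travel": [4.0,-3.9,0],"rot": [0,0,0.48]}]'

```text
time_s: 7.12
ee_pos: [499.6, 81.1, 187.7]
tcp_rot: [-0.001, 0.973, 0.229, -0.002]
contact_force: [-9.2, -1.6, 0.4]
opening: 0.1
```

```bash
python3 -c "
from h import *
look(4)
zoom(4,'side',205,140)"
```

```text
7.225 [499.57273428  80.99578869 187.69069626] [-10.39709678  -0.44224325   1.76722187]
```

View pics/z_side4.png

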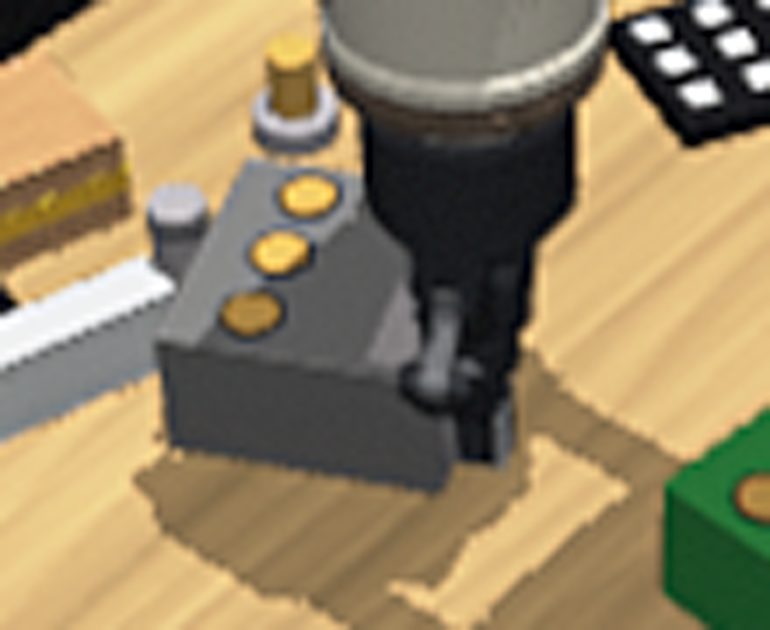

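```bash
cat >> h.py <<'E'
def sq2(n,x0,y0,b1,b2,f=7,m=None):
    "back edge only: b1 = body -y corner, b2 = +y corner"
    m=m or camera_model(n); P=cast(m,np.array([b1,b2])/f-.43+[x0,y0],60)[:,:2]
    w=P[1]-P[0]; L=np.linalg.norm(w); ey_=w/L; ex_=np.array([ey_[1],-ey_[0]]); c=P.mean(0)-55*ex_
    yaw=np.degrees(np.arctan2(ex_[1],ex_[0])); d=c-POST; r=np.radians(RY-90)
    ex=np.array([np.cos(r),np.sin(r)]);ey=np.array([-ex[1],ex[0]])
    print("c",c.round(1),"ang",round(yaw-RY+90,1),"rail xy",(d@ex).round(1),(d@ey).round(1),"L",L.round(1),"post in body",(-d@ex_).round(1),(-d@ey_).round(1))
    q=state()['ee_pos'][:2]-c; print("pusher in body",(q@ex_).round(1),(q@ey_).round(1))
E
python3 -c "
from h import *
sq2('side',205,140,(245,163),(158,345))"
```

```text
c [575.8  74.2] ang 42.6 rail xy -59.5 -36.1 L 108.5 post in body 68.2 -13.7
pusher in body -65.1 40.3
```

```bash
python3 -c "
from h import *
L=[]
for t in (41,38,35,32,29,26,23,20,17,14,11,8): 
  p=push(t,-13.7+.2*(42.6-t),41)[0]; L.append((p[0],p[1],188,p[2]))
conv(L)"
```

```text
[0.2, -0.41, -0.03] [-0.002, 0.003, 0.027]
[0.51, -1.03, -0.03] [-0.002, 0.003, 0.079]
[0.86, -1.64, -0.03] [-0.002, 0.003, 0.131]
[1.23, -2.22, -0.03] [-0.002, 0.004, 0.184]
[1.63, -2.79, -0.03] [-0.002, 0.004, 0.236]
[2.06, -3.33, -0.03] [-0.002, 0.004, 0.288]
[2.51, -3.86, -0.03] [-0.002, 0.004, 0.341]
[2.98, -4.35, -0.03] [-0.002, 0.004, 0.393]
[3.48, -4.83, -0.03] [-0.002, 0.004, 0.445]
[4.0, -5.28, -0.03] [-0.001, 0.004, 0.498]
[4.54, -5.7, -0.03] [-0.001, 0.004, 0.55]
[5.1, -6.1, -0.03] [-0.001, 0.004, 0.602]
```

Call:
send_rows --targets '[{"jaw": 1,"travel": [0.2,-0.4,0],"rot": [0,0,0.03]},{"jaw": 1,"travel": [0.5,-1.0,0],"rot": [0,0,0.08]},{"jaw": 1,"travel": [0.9,-1.6,0],"rot": [0,0,0.13]},{"jaw": 1,"travel": [1.2,-2.2,0],"rot": [0,0,0.18]},{"jaw": 1,"travel": [1.6,-2.8,0],"rot": [0,0,0.24]},{"jaw": 1,"travel": [2.1,-3.3,0],"rot": [0,0,0.29]},{"jaw": 1,"travel": [2.5,-3.8,0],"rot": [0,0,0.34]},{"jaw": 1,"travel": [3.0,-4.3,0],"rot": [0,0,0.39]},{"jaw": 1,"travel": [3.4,-4.8,0],"rot": [0,0,0.44]},{"jaw": 1,"travel": [3.4,-4.8,0],"rot": [0,0,0.44]}]'

```text
time_s: 8.48
ee_pos: [508.5, 139.3, 187.5]
tcp_rot: [-0.0, 1.0, 0.012, -0.002]
contact_force: [-1.7, 0.6, -0.7]
opening: 0.1
```

```bash
python3 -c "
from h import *
look(5)
zoom(5,'side',195,140)"
```

```text
8.575 [508.47873744 139.05576318 187.56050377] [-2.75999161 -0.26898209 -0.67893101]
```

View pics/z_side5.png

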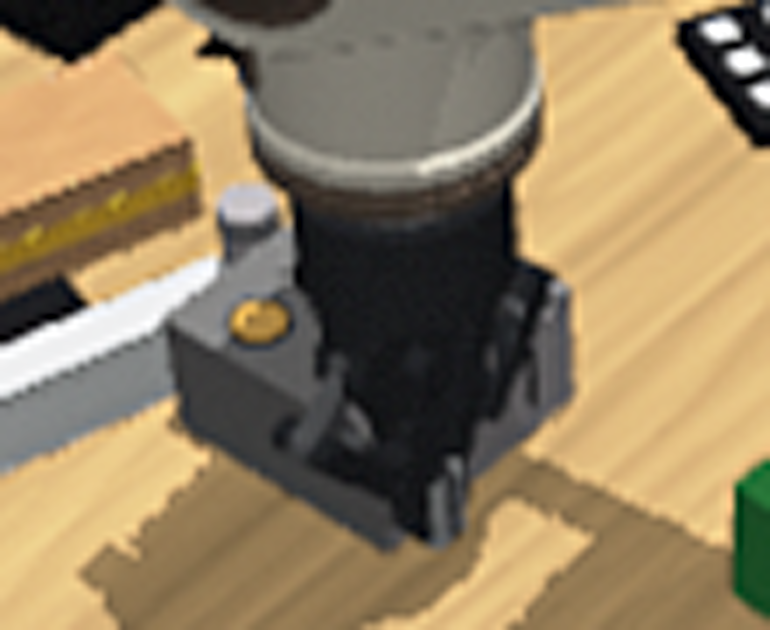

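```bash
python3 -c "
from h import *
zoom(5,'scene',160,190)
P=cast(camera_model('side'),np.array([(293,232),(168,325)])/7-.43+[195,140],60)[:,:2];w=P[1]-P[0];print(P,np.degrees(np.arctan2(w[1],w[0]))-RY)"
```

```text
[[626.81988856  85.95104425]
 [626.01181091 153.61678674]] 16.684204981102553
```

View pics/z_scene5.png

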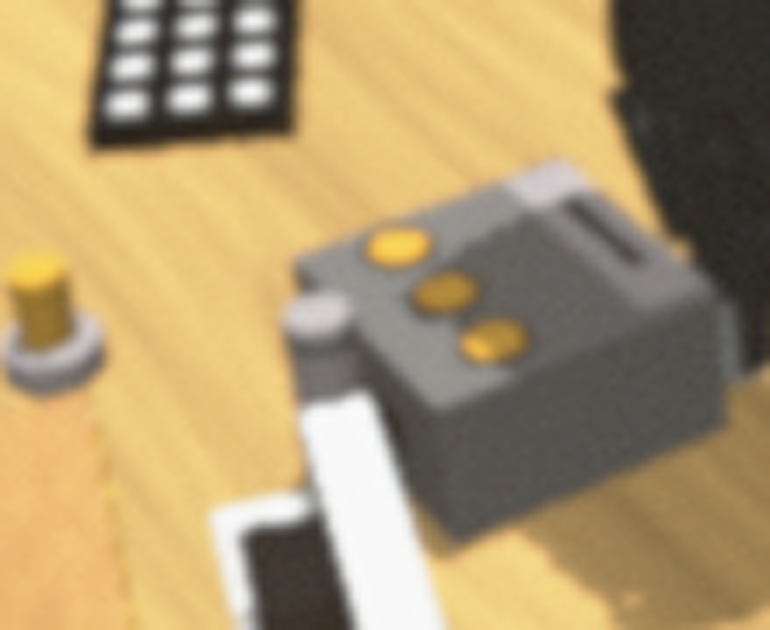

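```bash
python3 -c "
from h import *
sq('scene',160,190,[(557,160),(300,262),(437,412),(715,297)])
sq2('scene',160,190,(300,262),(437,412))
L=[]
for t in (14,11,8,5,2,0,-3): 
  p=push(t,-11,40)[0]; L.append((p[0],p[1],188,p[2]))
conv(L)"
```

```text
c [575.8  99.2] yaw 0.5 rail ang 16.5 rail xy -66.4 -12.0 sides 105.7 107.9 post in body 67.1 -7.4
c [573.7 101.3] ang 15.2 rail xy -69.1 -10.6 L 106.4 post in body 69.4 -7.9
pusher in body -65.7 36.8
[0.36, -0.9, -0.04] [-0.001, 0.004, 0.059]
[0.69, -1.57, -0.05] [-0.0, 0.004, 0.112]
[1.05, -2.22, -0.05] [-0.0, 0.004, 0.164]
[1.44, -2.85, -0.05] [-0.0, 0.004, 0.216]
[1.87, -3.47, -0.05] [-0.0, 0.004, 0.269]
[2.17, -3.86, -0.05] [-0.0, 0.004, 0.304]
[2.65, -4.43, -0.05] [0.0, 0.004, 0.356]
```

Call:
send_rows --targets '[{"jaw": 1,"travel": [0.3,-0.3,0],"rot": [0,0,0.06]},{"jaw": 1,"travel": [0.6,-0.9,0],"rot": [0,0,0.11]},{"jaw": 1,"travel": [0.9,-1.5,0],"rot": [0,0,0.16]},{"jaw": 1,"travel": [1.3,-2.1,0],"rot": [0,0,0.21]},{"jaw": 1,"travel": [1.6,-2.6,0],"rot": [0,0,0.26]},{"jaw": 1,"travel": [1.9,-3.0,0],"rot": [0,0,0.29]},{"jaw": 1,"travel": [2.0,-3.1,0],"rot": [0,0,0.3]}]'

```text
time_s: 9.45
ee_pos: [526.6, 170.7, 186.8]
tcp_rot: [0.0, 0.991, -0.137, -0.004]
contact_force: [-20.2, 2.5, 2.8]
opening: 0.0
```

```bash
python3 -c "
from h import *
look(6)
zoom(6,'scene',160,190)"
```

```text
9.55 [526.58866888 170.67083216 186.81755838] [-15.08350508   4.84444824   2.93554526]
```

View pics/z_scene6.png

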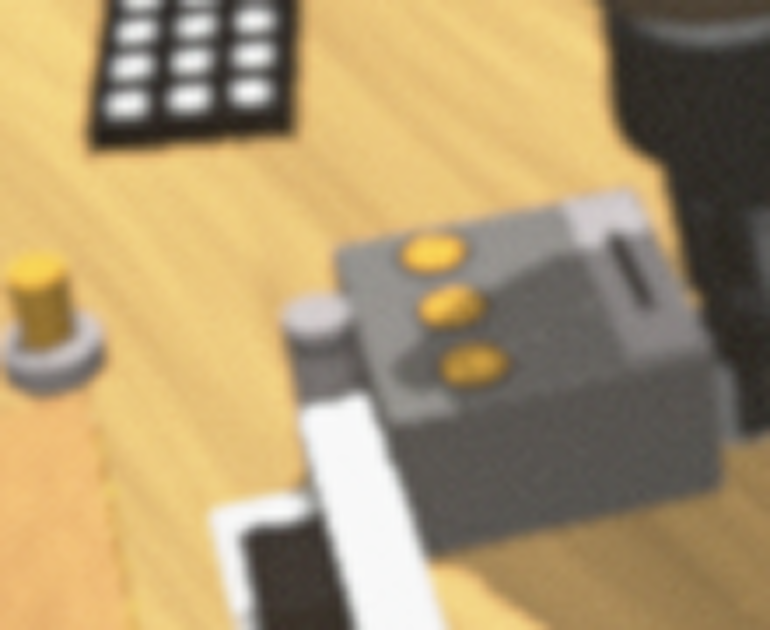

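```bash
python3 -c "
from h import *
sq('scene',160,190,[(632,190),(338,252),(390,422),(708,350)])"
```

```text
c [577.7 113.5] yaw -15.8 rail ang 0.2 rail xy -68.5 2.2 sides 106.8 104.1 post in body 68.5 -2.4
```

Call:
send_rows --targets '[{"jaw": 1,"travel": [-0.5,0,0],"rot": [0,0,0]},{"jaw": 1,"travel": [-3,0,0],"rot": [0,0,0]},{"jaw": 1,"travel": [-6,0,-4],"rot": [0,0,0]},{"jaw": 1,"travel": [-8,0,-10],"rot": [0,0,0]},{"jaw": 1,"travel": [-8,0,-16],"rot": [0,0,0]},{"jaw": 1,"travel": [-8,0,-20],"rot": [0,0,0]},{"jaw": 1,"travel": [-8,0,-20],"rot": [0,0,0]}]'

```text
time_s: 10.42
ee_pos: [451.5, 192.0, 390.8]
tcp_rot: [-0.001, 0.991, -0.137, -0.001]
contact_force: [0.6, 0.8, -1.3]
opening: 0.2
```

```bash
python3 -c "
from h import *
look(7)
zoom(7,'scene',160,190);zoom(7,'side',180,135)
import pickle
pickle.dump(camera_model('wrist'),open('w7.pkl','wb'));cv2.imwrite('pics/w7.png',read_camera('wrist')[:,:,::-1])"
```

```text
10.525 [451.21085639 192.00390042 387.21333224] [0.0187983  0.55671736 0.56318967]
```

View pics/z_side7.png

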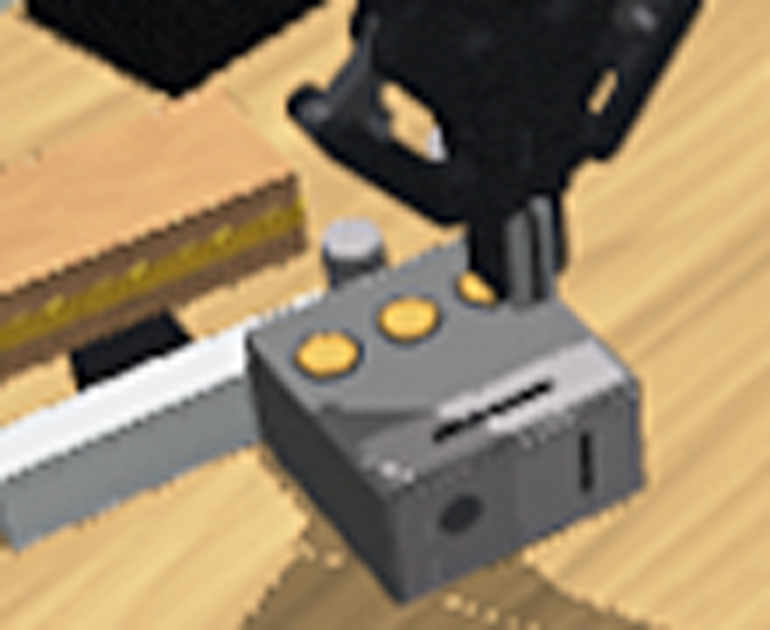

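View pics/w7.png

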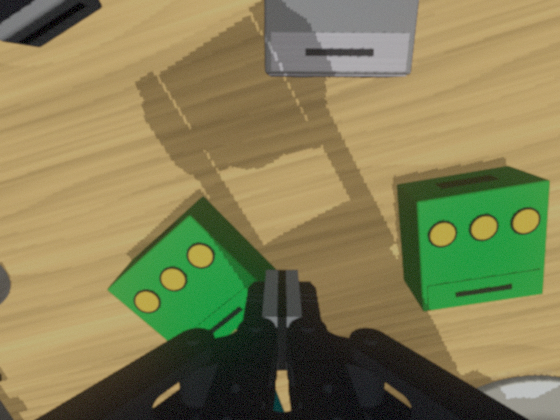

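View pics/z_scene7.png

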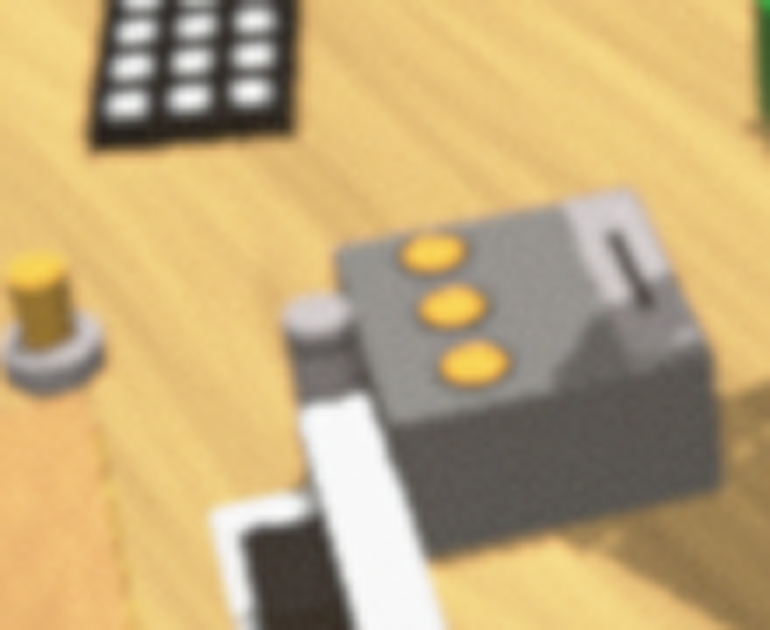

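The changer is flush against the post and bar, with its slot facing the robot. The tool is clear above. I'll cross-check from the side view, then hand in.

```bash
python3 -c "
from h import *
sq('scene',160,190,[(632,190),(338,252),(390,422),(708,350)])
P=cast(camera_model('side'),np.array([(638,378),(393,492),(247,335)])/7-.43+[180,135],60)[:,:2]
c=(P[0]+P[2])/2;d=c-POST;r=np.radians(-16);w=P[1]-P[0]
print(c,d@[np.cos(r),np.sin(r)],d@[-np.sin(r),np.cos(r)],np.degrees(np.arctan2(w[1],w[0]))-RY)
a=cv2.imread('pics/side0.png');b=cv2.imread('pics/side7.png')
print('reader diff',np.abs(a[200:252,115:182].astype(int)-b[200:252,115:182]).mean())
sign_off();print(state()['time_s'])"
```

```text
c [577.7 113.5] yaw -15.8 rail ang 0.2 rail xy -68.5 2.2 sides 106.8 104.1 post in body 68.5 -2.4
[578.51405222 112.68472511] -67.55153578185187 1.6280669550928766 -0.07942300374921274
reader diff 10.904037504783773
the job is handed in; nothing more can be done
the job is handed in; nothing more can be done
```

```bash
python3 -c "
import cv2,numpy as np
a=cv2.imread('pics/side0.png');b=cv2.imread('pics/side7.png')
cv2.imwrite('pics/rd.png',cv2.resize(np.hstack([a[195:260,105:200],b[195:260,105:200]]),None,fx=4,fy=4))"
```

```text
(no output)
```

View pics/rd.png

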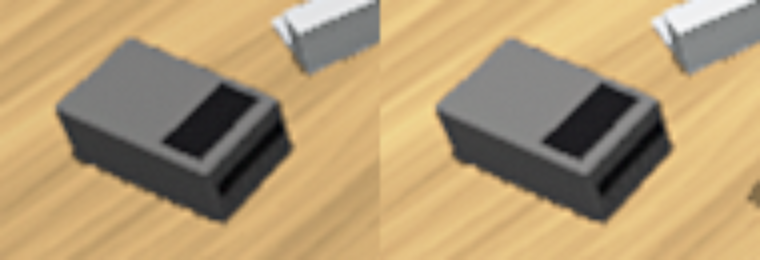

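I pushed the changer with the closed fingertips, low on its front face. First I closed the roughly 16 mm gap to the post, then turned it about 84° around the post until it lay flush along the rail. I then backed the tool off, lifted it clear and handed the job in at about 10.6 s.

**Final position:** it was measured from two views after the tool had withdrawn, and both are well inside the limits. The slot front faces the robot's side and the changer looks flat.

| View | Angle to rail | Rail x | Rail y |
|---|---|---|---|
| Scene camera | 0.2° | -68.5 mm | +2 mm |
| Side camera | -0.1° | -67.6 mm | +2 mm |

**Partial turn:** on the way it was seen at about 43° to the rail, with its centre about 70 mm from the post's axis.

**Forces:** the highest wrist force I read was about 20 N, as the changer came flush. Readings were taken only at the end of each move.

**Disagreements:**
- The pixel-difference check on the note reader came out non-zero (about 11 grey levels). I only looked into it after handing in: the pictures side by side show it in the same place, with only the lighting and shadow changed.
- My first estimates of the rail's direction from the fixed cameras ranged from 66° to 75°. The wrist camera settled it at 74°.

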